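# Draw a fresh punching pad from the revolving magazine

## Task

Turn the revolving pad magazine until the chute with the long pads faces the granite slab. Draw out only the bottom long pad, leaving those above it in their chute, and lay it down (do not drop it) flat on the slab, wholly on the stone and square with it, long side along the slab's long side. Leave the magazine turned that way and the other pads in their chutes, and do not disturb the loose tools standing and lying about.

Things in the scene. Friction and masses are not known exactly. Their poses are not given: they have to be found in the camera images.
- magazine: The turning part of a plywood magazine: three open-topped chutes 120 degrees apart round a hub. Origin on the upright turning axis at table level, z up, y out along the long pads' chute (the way its pads are drawn). Seen from above the short pads' chute is 120 degrees anticlockwise of y, the round pads' 120 clockwise. Turns both ways, no stops, friction 0.15 to 0.25 N m, stays where left.
- turn_bar (a point): Centre of the wooden bar handle on top of the magazine, on the turning axis, 203 mm above the table. The bar is 84 mm long along the magazine's y, 14 mm wide along its x and 28 mm high (189 to 217 mm above the table); it is part of the magazine.
- long_mouth (a point): Mouth of the long pads' chute, 160 mm from the axis, at floor height (60 mm). Chute inside 55 mm wide, 34 to 159 mm from the axis; 5 mm walls to 172 mm high. Two corner lips, 12 mm wide, outer face 164 mm from the axis, from 25 mm above the floor up, hold the stack; one 20 mm pad passes under. Below that height the side walls end 40 mm short of the lips. Past the floor's end it is open down to the table.
- foot_front (a point): The place where the mouth of the long pads must be brought: a fixed point 160 mm from the turning axis, 60 mm above the table, on the side of the magazine that faces the slab (to the robot's left, world +y). It belongs to the fixed foot, a round wooden disc 210 mm across.
- long1_mid (a point): Centre of the bottom long pad, the one to draw. A black polyethylene punching pad, 120 mm long (its y), 50 mm wide (its x) and 20 mm thick (its z), about 0.11 kg. It lies on the chute floor and its outer end stands 30 to 41 mm out beyond the front lips, clear of the pads above.
- long1: The same bottom long pad, given at the centre of its underside.
- long2_mid (a point): Centre of the second long pad, the same kind, lying on the bottom one inside the chute.
- long3_mid (a point): Centre of the third long pad, on the second.
- long4_mid (a point): Centre of the top long pad, on the third.
- short1_mid (a point): Centre of the lower of two short pads, 75 x 50 x 20 mm, in their own chute. Not to be taken.
- short2_mid (a point): Centre of the upper short pad.
- disc1_mid (a point): Centre of the lower of two round pads, 54 mm across and 20 mm thick, in their own chute. Not to be taken.
- disc2_mid (a point): Centre of the upper round pad.
- slab_top (a point): Centre of the top face of the light grey-brown granite tooling slab, 260 mm along its x, 360 mm along its y, top 30 mm above the table; fixed. x and y along its sides, z up. Its strip on the +x side, from 40 mm past the centre, carries two loose stamping irons; the rest is clear.
- stamp1_mid (a point): Centre of a steel stamping iron lying on the slab, about 107 mm long, 14 mm wide, 12 mm high. Not to be disturbed.
- stamp2_mid (a point): A second such iron, about 97 mm long, on the slab. Not to be disturbed.
- maul_mid (a point): A maul standing on its white head, handle up: head 72 mm across, 200 mm tall in all; the point is 60 mm above the table. Not to be disturbed.
- jar_mid (a point): A closed amber glass jar, 68 mm across, 75 mm tall; the point is half-way up. Not to be disturbed.
- burnisher_mid (a point): A turned dark wooden edge burnisher standing upright, 44 mm across at the foot, 112 mm tall; the point is 50 mm above the table. Not to be disturbed.
Things that resemble listed ones, but are neither listed nor needed, are in the scene too. Leave any blue look-alike of the long1 alone.

How it is judged:
By the outcome, as a careful person would: the job done as asked, in the order asked, and still so for the second after the job is handed in, with the robot touching nothing.
It also fails if it takes over 54 s, if anything falls off the work surface, if the arm or the gripper's body presses on something with over 40 N, if the wrist force passes 120 N, or if a joint passes its speed limit or range.

## Robot

A 6-joint arm with a two-finger parallel gripper is mounted at the origin on the work surface. World frame = base frame: x ahead of the robot, y to its left, z up, the work surface at z = 0. Lengths are in m, angles in rad, forces in N, time in s.
With the tool pointing down it reaches from about 0.325 to 0.925 m from the base axis. Payload 3.1 kg.
Tool frame: the origin (TCP) lies between the finger pads; the fingertips stand 14 mm ahead of it and the grasp point (between the pads) lies 5 mm behind it; z points along the fingers, x is the direction in which the jaws open and shut, and the axes are right-handed (so a half turn about z gives the same grasp; the last joint's range is limited). The gripper opens to 85 mm and grips with 20 to 120 N. Pads are 22 mm wide; open, the fingers measure 114 mm over their backs; the gripper's body (76 mm by 85 mm) begins 54 mm behind the grasp point. The pads swing forward as they close: fully open they stand 13 mm farther back than shut.
Start: joints at [-1.251, 0.217, 1.613, -0, 1.311, -0.112], TCP at [0.262, -0.568, 0.245] pointing down, gripper open.
Joint ranges: [-2.75, 2.75], [-0.78, 2.1], [0.31, 2.55], [-1.13, 4.27], [0.13, 2.63], [-2.58, 2.58]. Speed limits (rad/s): [2.79, 2.79, 3.14, 3.14, 3.14, 3.14].

## Interface

Orientations are given as a unit quaternion [w, x, y, z].
In Python, from workcell import status, optics, workorder gives the robot as it stands.
- The arm moves only by the tool move_arm, never from a script. Its argument "deltas" is a list of rows, each a list of 2 entries, a list of its own where there are three numbers: the shift along the tool's x, y, z in m, then the turn, a rotation vector about the tool's x, y, z in degrees. In form: [[[dx, dy, dz], [rx, ry, rz]], ...]. A call has exactly 5 rows; each row shifts and turns the pose as measured when the row begins, along the tool's axes as they then stand; what a row does not reach is not made up. A row lasts 1/10 s, in which the tool goes at most 50 mm and 8.59 degrees, less where a joint would pass 70% of its speed; a pose out of reach is approached as far as the arm can. A call with a gripper value outside its range is refused whole. "jaw" is the finger opening in m, from 0 to 0.0854, set as the call begins (left out, the last holds). The fingers move at their own pace and stop on an object; the grip force is fixed at half the most. Time passes only in rows, so rows that do not move let the fingers close, or fill a call up. It gives the time, the measured TCP pose, the force and the opening at its end, in the units of the state.
- status.observe(): the state, without advancing time (a new reading comes with each control period).
- optics.grab_frame(name): name is "scene" or "side" or "wrist"; returns a dict with "img" (420x560x3 uint8, red, green, blue), "range_z" (420x560 float32, m along the optical axis (not along the pixel's ray), 0 where there is no reading), "fx", "fy", "cx", "cy" (pixels), "extrinsics" (4x4, takes a point from camera to world coordinates). Camera axes: x right, y down, z forward; pixel columns grow to the right and rows downward; lengths in m; the calibration is good to about 2 mm. A picture is of the moment at which its call begins.
- workorder.finish_job(): hands the job in, once; it reports no verdict.
The state is a dict: "t": time; "joints": joint angles; "qvel": joint speeds; "joint_torque": joint torques, N m; "tcp_pos": TCP position; "ee_rot": TCP orientation; "force": force on the tool from outside, world axes, zero at the start; "torque": the same for the moment, N m; "gripper_width": finger opening in m.
Only numpy, scipy, OpenCV 4.12 (cv2) and the standard library are available. Lean on these libraries where they do the work, as an engineer would, in place of code of your own. Each camera call takes 0.05 s, during which the arm holds its last target. There are 200 camera calls.

## Working session

There is one attempt and no reset: what is moved stays moved. The work goes in short steps, Python scripts to look and compute and a tool call to move; the robot and the scene stay as the last step left them, time stands still between calls to the robot, and variables do not carry over. Pictures are saved under pics/ and viewed, about 8 in all and at most 12, crops included, and the job is handed in when it is done.

Besides the shell and the picture viewer there is one more tool, called after ">>>" by a JSON object that holds its "name" and its "arguments", one argument or row to a line. move_arm: Moves the arm, as the interface text tells. Its arguments: {"type":"object","properties":{"deltas":{"type":"array"},"jaw":{"type":"number"}},"required":["deltas"]}

```bash
ls; mkdir -p pics; cat > h.py <<'E'
import numpy as np, cv2
from workcell import status, optics, workorder
def grab(n):
    f=optics.grab_frame(n); np.savez('%s.npz'%n,**f); return f
def world(f):
    z=f['range_z']; v,u=np.indices(z.shape)
    p=np.stack([(u-f['cx'])/f['fx']*z,(v-f['cy'])/f['fy']*z,z],-1)
    E=np.array(f['extrinsics']); w=p@E[:3,:3].T+E[:3,3]; w[z==0]=np.nan; return w
E
python3 - <<'E'
from h import *
s=status.observe(); print(s)
a=[grab(n) for n in('scene','side')]
for n,f in zip(('scene','side'),a):
    cv2.imwrite('pics/%s0.png'%n,cv2.resize(f['img'],None,fx=1.4,fy=1.4)[...,::-1]); print(np.round(f['extrinsics'],3),f['fx'])
E
```

```text
pics
{'t': 0.0, 'joints': array([-1.25122182e+00,  2.17801196e-01,  1.61495390e+00,  8.20709415e-06,
        1.31129302e+00, -1.12237424e-01]), 'qvel': array([ 1.98925002e-04,  1.30592866e-05,  2.63041908e-03,  8.50906970e-04,
       -1.90858914e-03,  5.11838747e-04]), 'joint_torque': array([ 1.27436797e-04, -3.96850312e+01, -3.03849328e+01, -1.49493753e-04,
        9.83542297e-03,  5.06071814e-06]), 'tcp_pos': array([ 0.26132351, -0.56687256,  0.24392873]), 'ee_rot': array([-7.76718763e-04,  8.42173687e-01, -5.39204946e-01, -9.50816777e-04]), 'force': array([-0.26188269, -0.16609272, -0.15927587]), 'torque': array([ 0.01962249, -0.01250191, -0.04588764]), 'gripper_width': 0.08535400040946217}
[[ 0.854  0.289 -0.433  1.055]
 [ 0.521 -0.484  0.703 -0.903]
 [-0.007 -0.826 -0.564  0.846]
 [ 0.     0.     0.     1.   ]] 485.41892792052204
[[-0.981 -0.154  0.122  0.386]
 [-0.196  0.743 -0.64   0.764]
 [ 0.008 -0.651 -0.759  1.06 ]
 [ 0.     0.     0.     1.   ]] 473.66984747965057
```

View pics/scene0.png

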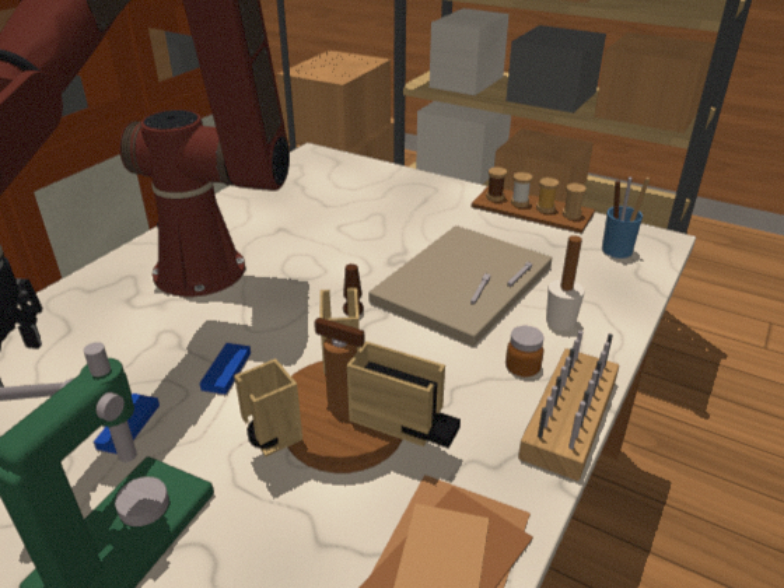

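View pics/side0.png

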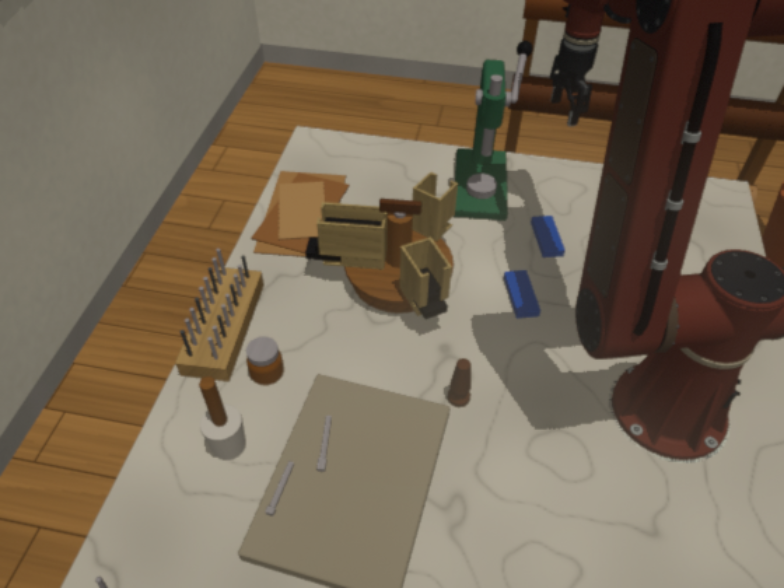

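Scene view (784 px wide): the magazine's bar is at (340,330). The long chute, with its black pad sticking out at (440,428), points roughly along world +x. The short chute is behind at (340,305) and the round chute at (268,400). The slab is at (460,285) with the irons at (481,288) and (519,274). The burnisher is at (351,290), the jar at (525,350) and the maul at (565,300). There are blue look-alikes at (226,367) and (128,424). The side view agrees.

```bash
python3 - <<'E'
from h import *
P=[];C=[]
for n in('scene','side'):
    f=dict(np.load(n+'.npz')); w=world(f)
    m=np.isfinite(w[...,2]); P.append(w[m]);C.append(f['img'][m].astype(int))
    def px(u,v): # from 784 px view
        return np.round(np.nanmedian(w[int(v/1.4)-1:int(v/1.4)+2,int(u/1.4)-1:int(u/1.4)+2].reshape(-1,3),0),3)
    if n=='scene': L=dict(bar=(340,328),pad=(445,426),slab=(440,280),jar=(526,335),maul=(573,242),burn=(351,270),blue=(226,365),irons=(481,288),i2=(519,274))
    else: L=dict(bar=(400,206),slab=(360,480),jar=(263,348),maul=(208,385),burn=(461,365),blue=(522,293),i1=(324,445),i2=(280,490))
    print(n,{k:px(*v).tolist() for k,v in L.items()})
P=np.vstack(P);C=np.vstack(C)
bar=px(400,206)
def rect(m,l):
    q=P[m][:,:2].astype(np.float32); q=q[np.all(np.abs(q-np.median(q,0))<.4,1)]
    (c,s,a)=cv2.minAreaRect(q); print(l,len(q),np.round(c,4),np.round(s,4),round(a,2))
d=np.hypot(P[:,0]-bar[0],P[:,1]-bar[1])
rect((d<.06)&(P[:,2]>.210)&(P[:,2]<.222),'bartop')
rect((d<.06)&(P[:,2]>.192)&(P[:,2]<.222),'barall')
rect((d<.23)&(P[:,2]>.167)&(P[:,2]<.177),'walltops')
dark=C.max(1)<50
rect((d<.26)&(d>.166)&(P[:,2]>.074)&(P[:,2]<.086)&dark&(P[:,0]>bar[0]),'pad1')
# slab
s=px(360,480); ds=np.hypot(P[:,0]-s[0],P[:,1]-s[1])
rect((ds<.26)&(np.abs(P[:,2]-.03)<.004),'slab')
E
```

```text
scene {'bar': [0.566, -0.24, 0.214], 'pad': [0.74, -0.217, 0.077], 'slab': [0.513, 0.21, 0.028], 'jar': [0.762, 0.066, 0.073], 'maul': [0.779, 0.226, 0.197], 'burn': [0.395, 0.042, 0.109], 'blue': [0.296, -0.235, 0.017], 'irons': [0.606, 0.217, 0.038], 'i2': [0.655, 0.307, 0.038]}
side {'bar': [0.561, -0.227, 0.21], 'slab': [0.531, 0.268, 0.032], 'jar': [0.765, 0.065, 0.076], 'maul': [0.775, 0.243, 0.201], 'burn': [0.394, 0.056, 0.111], 'blue': [0.294, -0.224, 0.021], 'i1': [0.606, 0.221, 0.041], 'i2': [0.653, 0.318, 0.04]}
bartop 332 [ 0.5613 -0.2327] [0.0859 0.0226] 5.65
barall 706 [ 0.5614 -0.233 ] [0.0859 0.0227] 4.78
walltops 1566 [ 0.5492 -0.2593] [0.2756 0.3178] 65.3
pad1 357 [ 0.7416 -0.217 ] [0.0361 0.0544] 6.51
slab 18816 [0.5883 0.2351] [0.4051 0.3919] 84.89
```

```bash
cat > slab.py <<'E'
from h import *
for n in('scene','side'):
    f=dict(np.load(n+'.npz')); w=world(f); 
    hsv=cv2.cvtColor(f['img'],cv2.COLOR_RGB2HSV).astype(int)
    m=((np.abs(w[...,2]-.030)<.007)&(w[...,1]>-.02)&(w[...,1]<.55)&(w[...,0]>.3)&(w[...,0]<.78)).astype(np.uint8)
    m=cv2.morphologyEx(m,cv2.MORPH_OPEN,np.ones((5,5)))
    k,l,s,c=cv2.connectedComponentsWithStats(m); i=1+np.argmax(s[1:,4]); q=w[l==i]
    print(n,np.median(q[:,2]),s[i],cv2.minAreaRect(q[:,:2].astype(np.float32)))
    x,y=q[:,0],q[:,1]
    # edge fits by binning
    for nm,a,b in(('x-edges',y,x),('y-edges',x,y)):
        lo,hi=np.percentile(a,[8,92]); B=np.linspace(lo,hi,15);
        for fn,t in((0.7,'lo'),(99.3,'hi')):
            pts=[((B[j]+B[j+1])/2,np.percentile(b[(a>B[j])&(a<B[j+1])],fn)) for j in range(14)]
            p=np.polyfit(*np.array(pts).T,1); r=np.std(np.polyval(p,np.array(pts)[:,0])-np.array(pts)[:,1])
            print(nm,t,'slope deg %.2f'%np.degrees(np.arctan(p[0])),'int',np.round(p[1],4),'mid',np.round(np.polyval(p,(lo+hi)/2),4),'res',round(r,4))
E
python3 slab.py
```

```text
scene 0.027985800406757855 [ 266  162  124   77 5242] ((0.5471794605255127, 0.2586680054664612), (0.3683471381664276, 0.2630476653575897), 84.84130096435547)
x-edges lo slope deg 4.82 int 0.3988 mid 0.4198 res 0.0009
x-edges hi slope deg 4.63 int 0.6543 mid 0.6745 res 0.0021
y-edges lo slope deg -4.94 int 0.1273 mid 0.0799 res 0.0012
y-edges hi slope deg -6.05 int 0.4905 mid 0.4324 res 0.0024
side 0.03031324160061799 [  171   269   150   151 14885] ((0.5461120009422302, 0.2610033452510834), (0.3612930178642273, 0.2609458565711975), 85.19818115234375)
x-edges lo slope deg 4.76 int 0.3952 mid 0.4176 res 0.0004
x-edges hi slope deg 4.89 int 0.6504 mid 0.6733 res 0.0007
y-edges lo slope deg -4.31 int 0.1268 mid 0.0858 res 0.0012
y-edges hi slope deg -0.11 int 0.4374 mid 0.4364 res 0.0038
```

```bash
python3 - <<'E'
from h import *
a=grab('wrist'); f=dict(np.load('scene.npz'))
c=cv2.resize(f['img'][225:345,150:350],None,fx=2.8,fy=2.8,interpolation=cv2.INTER_CUBIC)
wimg=cv2.resize(a['img'],(448,336))
cv2.imwrite('pics/crop1.png',np.vstack([c,np.pad(cv2.resize(a['img'],(330,248)),((0,0),(0,230),(0,0)))])[...,::-1])
print(np.round(a['extrinsics'],3),a['fx'])
E
```

```text
[[ 0.418 -0.875 -0.244  0.323]
 [-0.908 -0.404 -0.109 -0.537]
 [-0.003  0.267 -0.964  0.372]
 [ 0.     0.     0.     1.   ]] 301.55230858985
```

View pics/crop1.png

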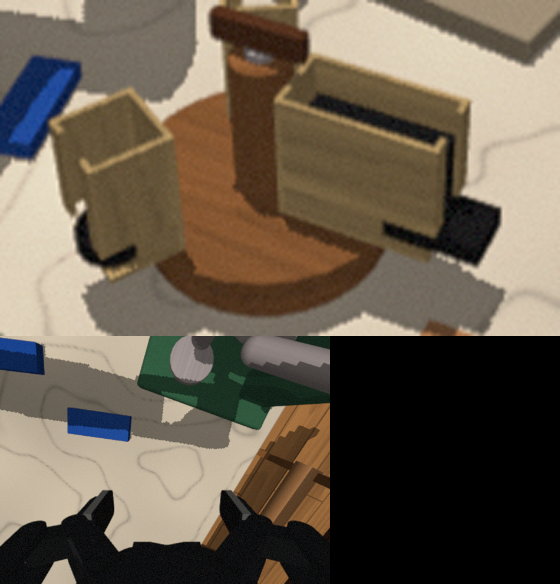

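The crop confirms it: the black pad at about (470,230) sticks out from the long open-topped chute, which points along the bar. The other two chutes are shorter, and the blue blocks at (40,110) are look-alikes. Next I check the path past the green press and the fingertip height.

```bash
python3 - <<'E'
from h import *
P=[];C=[]
for n in('scene','side'):
    f=dict(np.load(n+'.npz')); w=world(f); m=np.isfinite(w[...,2]); P.append(w[m]);C.append(f['img'][m].astype(int))
P=np.vstack(P);C=np.vstack(C)
g=(C[:,1]>C[:,0]*1.3)&(C[:,1]>C[:,2]*1.1)&(P[:,2]>.01)&(P[:,2]<.6)&(np.abs(P[:,0]-.4)<.4)
q=P[g]; print('press',np.percentile(q,[1,50,99],axis=0).round(3))
t=q[q[:,2]>.15]; print('tall',np.percentile(t,[1,50,99],axis=0).round(3))
m=(np.abs(P[:,0]-.261)<.08)&(np.abs(P[:,1]+.567)<.08)&(P[:,2]>.15)&(P[:,2]<.3)
print('tips',np.sort(P[m][:,2])[:10].round(3), m.sum())
m=(P[:,0]>.25)&(P[:,0]<.65)&(P[:,1]>-.7)&(P[:,1]<-.3)&(P[:,2]>.2)
q=P[m]
for x in np.arange(.25,.65,.05):
  s=(abs(q[:,0]-x-.025)<.025); 
  if s.any(): print(round(x,2),s.sum(),q[s].min(0).round(2),q[s].max(0).round(2))
E
```

```text
press [[ 0.355 -0.701  0.015]
 [ 0.448 -0.629  0.139]
 [ 0.488 -0.461  0.291]]
tall [[ 0.297 -0.701  0.154]
 [ 0.445 -0.648  0.264]
 [ 0.457 -0.513  0.294]]
tips [0.24  0.241 0.241 0.241 0.242 0.243 0.243 0.243 0.243 0.243] 628
0.25 4659 [ 0.25 -0.64  0.24] [ 0.3  -0.38  0.61]
0.3 266 [ 0.3  -0.67  0.3 ] [ 0.35 -0.5   0.57]
0.35 878 [ 0.35 -0.68  0.22] [ 0.4  -0.51  0.35]
0.4 4339 [ 0.4 -0.7  0.2] [ 0.45 -0.51  0.33]
0.45 1961 [ 0.45 -0.7   0.2 ] [ 0.46 -0.54  0.29]
```

```bash
cat > plan.py <<'E'
import sys
from h import *
from scipy.linalg import expm,logm
from scipy.spatial.transform import Rotation as R
# plan.py x y z yaw(tool x world angle) tilt(deg, body leans out from tool -y) nrows
def pose(x,y,z,yaw,tilt=0):
    T=np.eye(4); T[:3,3]=x,y,z
    T[:3,:3]=(R.from_euler('z',yaw,degrees=True)*R.from_euler('x',180-tilt,degrees=True)).as_matrix(); return T
def cur():
    s=status.observe(); q=s['ee_rot']; T=np.eye(4); T[:3,3]=s['tcp_pos']; T[:3,:3]=R.from_quat([q[1],q[2],q[3],q[0]]).as_matrix(); return s,T
if __name__=='__main__':
    s,C=cur(); a=list(map(float,sys.argv[1:])); n=int(a[5]); G=pose(*a[:5])
    D=np.linalg.inv(C)@G; t=np.real(expm(logm(D)/n))
    print('t',round(s['t'],2),'tcp',s['tcp_pos'].round(4),'xaxis yaw %.1f'%np.degrees(np.arctan2(C[1,0],C[0,0])),'zaxis',C[:3,2].round(3),'F',s['force'].round(1),'w',s['gripper_width'].round(4),'j',np.degrees(s['joints']).round(0))
    print('total',D[:3,3].round(4),'rot',R.from_matrix(D[:3,:3]).as_rotvec(degrees=True).round(2))
    print('row',t[:3,3].round(4),R.from_matrix(t[:3,:3]).as_rotvec(degrees=True).round(2))
E
python3 plan.py .33 -.38 .275 -65 0 5
```

```text
Traceback (most recent call last):
  File "plan.py", line 14, in <module>
    print('t',round(s['t'],2),'tcp',s['tcp_pos'].round(4),'xaxis yaw %.1f'%np.degrees(np.arctan2(C[1,0],C[0,0])),'zaxis',C[:3,2].round(3),'F',s['force'].round(1),'w',s['gripper_width'].round(4),'j',np.degrees(s['joints']).round(0))
                                                                                                                                                                      ^^^^^^^^^^^^^^^^^^^^^^^^
AttributeError: 'float' object has no attribute 'round'
```

```bash
sed -i "s/s\['gripper_width'\].round(4)/round(s['gripper_width'],4)/" plan.py; python3 plan.py .33 -.38 .275 -65 0 5
```

```text
t 0.15 tcp [ 0.2614 -0.5671  0.2443] xaxis yaw -65.3 zaxis [-0.001  0.002 -1.   ] F [-0.6 -0.1 -0.7] w 0.0856 j [-72.  12.  93.   0.  75.  -6.]
total [-0.1412 -0.1406 -0.0304] rot [-0.01  0.11 -0.26]
row [-0.0282 -0.0282 -0.0061] [-0.    0.02 -0.05]
```

>>> {"name": "move_arm", "arguments": {
  "deltas": [
    [[-0.028,-0.028,-0.006],[0,0,0]],
    [[-0.028,-0.028,-0.006],[0,0,0]],
    [[-0.028,-0.028,-0.006],[0,0,0]],
    [[-0.028,-0.028,-0.006],[0,0,0]],
    [[-0.028,-0.028,-0.006],[0,0,0]]
  ]
}}

```text
t: 0.65
tcp_pos: [0.3291, -0.3783, 0.2709]
ee_rot: [-0.002, 0.84, -0.543, -0.003]
force: [0.7, -1.1, 0.0]
gripper_width: 0.0853
```

```bash
python3 plan.py .561 -.233 .265 -84.5 0 8
```

```text
t 0.65 tcp [ 0.3291 -0.3783  0.2709] xaxis yaw -65.7 zaxis [-0.004  0.007 -1.   ] F [ 0.7 -1.1  0. ] w 0.0853 j [-57.  -4. 107.   0.  77.   9.]
total [-0.0372 -0.2711  0.0061] rot [ 0.1   0.43 18.76]
row [-0.0095 -0.033   0.0008] [0.01 0.05 2.34]
```

>>> {"name": "move_arm", "arguments": {
  "deltas": [
    [[-0.0095,-0.033,0.001],[0,0,2.3]],
    [[-0.0095,-0.033,0.001],[0,0,2.3]],
    [[-0.0095,-0.033,0.001],[0,0,2.3]],
    [[-0.0095,-0.033,0.001],[0,0,2.3]],
    [[-0.0095,-0.033,0.001],[0,0,2.3]]
  ]
}}

```text
t: 1.15
tcp_pos: [0.4709, -0.271, 0.2664]
ee_rot: [-0.001, 0.779, -0.627, -0.003]
force: [0.1, -0.3, 0.0]
gripper_width: 0.0855
```

```bash
python3 plan.py .561 -.233 .265 -84.5 0 4
```

```text
t 1.15 tcp [ 0.4709 -0.271   0.2664] xaxis yaw -77.7 zaxis [-0.003  0.006 -1.   ] F [ 0.1 -0.3  0. ] w 0.0855 j [-37.   2. 102.   0.  77.  40.]
total [-0.018  -0.0961  0.0014] rot [0.14 0.37 6.78]
row [-0.0056 -0.0238  0.0004] [0.04 0.09 1.69]
```

>>> {"name": "move_arm", "arguments": {
  "deltas": [
    [[-0.0055,-0.024,0],[0,0,1.7]],
    [[-0.0055,-0.024,0],[0,0,1.7]],
    [[-0.0055,-0.024,0],[0,0,1.7]],
    [[-0.0055,-0.024,0],[0,0,1.7]],
    [[0,0,0],[0,0,0]]
  ]
}}

```text
t: 1.65
tcp_pos: [0.5672, -0.2269, 0.2637]
ee_rot: [-0.001, 0.74, -0.672, -0.005]
force: [0.5, 0.0, 0.4]
gripper_width: 0.0855
```

```bash
python3 plan.py .561 -.233 .207 -84.5 0 5;python3 - <<'E'
from h import *
a=grab('wrist'); w=world(a)
cv2.imwrite('pics/wr1.png',a['img'][...,::-1])
m=(w[...,2]>.205)&(w[...,2]<.222)&(np.hypot(w[...,0]-.561,w[...,1]+.233)<.06)
# red-brown only
i=a['img'].astype(int); m&=(i[...,0]>i[...,2]*1.3)
print(m.sum(),cv2.minAreaRect(w[m][:,:2].astype(np.float32)))
E
```

```text
t 1.65 tcp [ 0.5672 -0.2269  0.2637] xaxis yaw -84.5 zaxis [-0.006  0.009 -1.   ] F [0.5 0.  0.4] w 0.0855 j [-29.  10.  93.   0.  77.  56.]
total [0.006  0.0065 0.0566] rot [ 0.28  0.53 -0.  ]
row [0.0012 0.0013 0.0113] [ 0.06  0.11 -0.  ]
2712 ((0.5625420212745667, -0.23201462626457214), (0.0831451416015625, 0.013977174647152424), 5.457263946533203)
```

View pics/wr1.png

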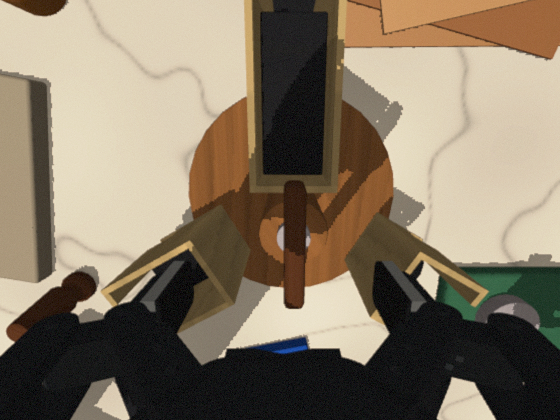

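Wrist view: the bar at (293,245) lies between the open fingers, in line with the long chute at (295,100). The short and round chutes are on either side. I'll descend and grip the bar.

>>> {"name": "move_arm", "arguments": {
  "deltas": [
    [[0.001,0.001,0.012],[0.1,0.1,0]],
    [[0.001,0.001,0.012],[0.1,0.1,0]],
    [[0.001,0.001,0.012],[0.1,0.1,0]],
    [[0.001,0.001,0.012],[0.1,0.1,0]],
    [[0.001,0.001,0.01],[0.1,0.1,0]]
  ]
}}

```text
t: 2.2
tcp_pos: [0.5575, -0.2343, 0.2004]
ee_rot: [-0.0, 0.74, -0.673, 0.0]
force: [0.7, 0.3, 0.4]
gripper_width: 0.0853
```

```bash
python3 plan.py .5625 -.232 .207 -84.5 0 1
```

```text
t 2.2 tcp [ 0.5575 -0.2343  0.2004] xaxis yaw -84.6 zaxis [ 0.001 -0.    -1.   ] F [0.7 0.3 0.4] w 0.0853 j [-29.  12.  98.   0.  70.  55.]
total [-0.0019 -0.0052 -0.0066] rot [-0.04 -0.01 -0.11]
row [-0.0019 -0.0052 -0.0066] [-0.04 -0.01 -0.11]
```

>>> {"name": "move_arm", "arguments": {
  "deltas": [
    [[-0.002,-0.005,-0.0065],[0,0,0]],
    [[0,0,0],[0,0,0]],
    [[0,0,0],[0,0,0]],
    [[0,0,0],[0,0,0]],
    [[0,0,0],[0,0,0]]
  ]
}}

```text
t: 2.7
tcp_pos: [0.5617, -0.2318, 0.206]
ee_rot: [0.0, 0.739, -0.673, -0.001]
force: [-0.1, -0.2, -0.2]
gripper_width: 0.0856
```

>>> {"name": "move_arm", "arguments": {
  "deltas": [
    [[0,0,0],[0,0,0]],
    [[0,0,0],[0,0,0]],
    [[0,0,0],[0,0,0]],
    [[0,0,0],[0,0,0]],
    [[0,0,0],[0,0,0]]
  ],
  "jaw": 0.0
}}

```text
t: 3.2
tcp_pos: [0.5627, -0.2342, 0.2076]
ee_rot: [0.001, 0.74, -0.673, 0.003]
force: [-3.0, 5.2, 8.1]
gripper_width: 0.0127
```

```bash
python3 plan.py .5625 -.232 .207 0 0 14
```

```text
t 3.2 tcp [ 0.5627 -0.2342  0.2076] xaxis yaw -84.6 zaxis [ 0.002 -0.006 -1.   ] F [-3.   5.2  8.1] w 0.0127 j [-29.  12.  97.  -0.  71.  56.]
total [-0.0022 -0.      0.0006] rot [  0.18  -0.32 -84.61]
row [-0.0001 -0.0001  0.    ] [ 0.01 -0.02 -6.04]
```

>>> {"name": "move_arm", "arguments": {
  "deltas": [
    [[0,0,0],[0,0,-6]],
    [[0,0,0],[0,0,-6]],
    [[0,0,0],[0,0,-6]],
    [[0,0,0],[0,0,-6]],
    [[0,0,0],[0,0,-6]]
  ]
}}

```text
t: 3.7
tcp_pos: [0.5624, -0.2336, 0.2076]
ee_rot: [-0.0, 0.891, -0.453, 0.001]
force: [-0.5, 0.5, 0.7]
gripper_width: 0.013
```

```bash
python3 plan.py .5625 -.233 .207 0 0 10
```

```text
t 3.7 tcp [ 0.5624 -0.2336  0.2076] xaxis yaw -53.9 zaxis [ 0.002 -0.001 -1.   ] F [-0.5  0.5  0.7] w 0.013 j [-29.  12.  97.   0.  71.  25.]
total [-0.0004 -0.0004  0.0006] rot [ -0.    -0.12 -53.91]
row [-0.     -0.0001  0.0001] [-0.   -0.01 -5.39]
```

>>> {"name": "move_arm", "arguments": {
  "deltas": [
    [[0,0,0],[0,0,-6]],
    [[0,0,0],[0,0,-6]],
    [[0,0,0],[0,0,-6]],
    [[0,0,0],[0,0,-6]],
    [[0,0,0],[0,0,-6]]
  ]
}}

```text
t: 4.2
tcp_pos: [0.562, -0.2332, 0.2076]
ee_rot: [-0.001, 0.98, -0.199, 0.0]
force: [-0.6, 0.5, 1.5]
gripper_width: 0.0129
```

>>> {"name": "move_arm", "arguments": {
  "deltas": [
    [[0,0,0],[0,0,-6]],
    [[0,0,0],[0,0,-6]],
    [[0,0,0],[0,0,-6]],
    [[0,0,0],[0,0,-4]],
    [[0,0,0],[0,0,0]]
  ]
}}

```text
t: 4.7
tcp_pos: [0.5615, -0.2331, 0.2076]
ee_rot: [-0.001, 1.0, -0.001, 0.0]
force: [0.5, -0.3, 0.8]
gripper_width: 0.0129
```

```bash
python3 plan.py .5625 -.233 .207 0 0 1;python3 - <<'E'
from h import *
f=grab('scene'); w=world(f)
for zl,zh,rl,rh,l in((.205,.222,0,.06,'bar'),(.068,.09,.166,.26,'pad'),(.164,.178,.11,.175,'wall')):
    d=np.hypot(w[...,0]-.5625,w[...,1]+.233)
    m=(w[...,2]>zl)&(w[...,2]<zh)&(d>rl)&(d<rh)&(w[...,1]>-.235 if l!='bar' else True)&(np.abs(w[...,0]-.56)<.07)
    print(l,m.sum(),[np.round(t,4) for t in cv2.minAreaRect(w[m][:,:2].astype(np.float32))],w[m].mean(0).round(3))
cv2.imwrite('pics/s1.png',f['img'][...,::-1])
E
```

```text
t 4.7 tcp [ 0.5615 -0.2331  0.2076] xaxis yaw -0.1 zaxis [ 0.     0.002 -1.   ] F [ 0.5 -0.3  0.8] w 0.0129 j [-29.  12.  97.   0.  71. -29.]
total [ 0.001  -0.0001  0.0006] rot [-0.14 -0.01 -0.12]
row [ 0.001  -0.0001  0.0006] [-0.14 -0.01 -0.12]
bar 211 [array([ 0.5599, -0.2482]), array([0.0559, 0.0378]), np.float64(67.9541)] [ 0.566 -0.251  0.214]
pad 26 [array([ 0.5866, -0.0515]), array([0.0084, 0.0331]), np.float64(18.6791)] [ 0.585 -0.048  0.075]
wall 88 [array([ 0.5736, -0.0834]), array([0.044 , 0.0857]), np.float64(51.6492)] [ 0.578 -0.089  0.169]
```

>>> {"name": "move_arm", "arguments": {
  "deltas": [
    [[0,0,0],[0,0,0]],
    [[0,0,0],[0,0,0]],
    [[0,0,0],[0,0,0]],
    [[0,0,0],[0,0,0]],
    [[0,0,-0.01],[0,0,0]]
  ],
  "jaw": 0.0854
}}

```text
t: 5.25
tcp_pos: [0.5603, -0.2324, 0.2158]
ee_rot: [-0.002, 1.0, -0.004, -0.002]
force: [0.1, 0.7, 0.5]
gripper_width: 0.0834
```

>>> {"name": "move_arm", "arguments": {
  "deltas": [
    [[0,0,-0.02],[0,0,0]],
    [[0,0,-0.02],[0,0,0]],
    [[0,-0.03,-0.02],[0,0,0]],
    [[0,-0.04,0],[0,0,0]],
    [[0,-0.04,0],[0,0,0]]
  ]
}}

```text
t: 5.75
tcp_pos: [0.5633, -0.1257, 0.2844]
ee_rot: [-0.0, 1.0, -0.009, 0.002]
force: [0.4, 0.0, -0.8]
gripper_width: 0.0855
```

```bash
python3 plan.py .562 .02 .2 0 30 10
```

```text
t 5.75 tcp [ 0.5633 -0.1257  0.2844] xaxis yaw -1.0 zaxis [ 0.003  0.001 -1.   ] F [ 0.4  0.  -0.8] w 0.0855 j [-20.   5.  97.   0.  78. -19.]
total [-0.0041 -0.1456  0.0845] rot [-30.05   0.08  -1.04]
row [-0.0003 -0.0163  0.0049] [-3.01  0.01 -0.1 ]
```

>>> {"name": "move_arm", "arguments": {
  "deltas": [
    [[0,-0.03,0],[-2,0,0]],
    [[0,-0.03,0],[-4,0,-0.2]],
    [[0,-0.03,0],[-4,0,-0.2]],
    [[0,-0.03,0],[-4,0,-0.2]],
    [[0,-0.02,0],[-4,0,-0.2]]
  ]
}}

```text
t: 6.25
tcp_pos: [0.5685, 0.0178, 0.2796]
ee_rot: [0.162, 0.987, -0.005, 0.008]
force: [1.2, -1.1, -0.5]
gripper_width: 0.0854
```

```bash
python3 plan.py .562 .03 .2 0 30 5
```

```text
t 6.25 tcp [0.5685 0.0178 0.2796] xaxis yaw -0.4 zaxis [ 0.015 -0.319 -0.947] F [ 1.2 -1.1 -0.5] w 0.0854 j [  4.   5.  98. -19.  77.   9.]
total [-0.008  -0.0369  0.0714] rot [-11.38  -0.78  -0.84]
row [-0.0015 -0.0085  0.0137] [-2.28 -0.16 -0.17]
```

>>> {"name": "move_arm", "arguments": {
  "deltas": [
    [[-0.0015,-0.0085,0.013],[-2.3,-0.2,-0.2]],
    [[-0.0015,-0.0085,0.013],[-2.3,-0.2,-0.2]],
    [[-0.0015,-0.0085,0.013],[-2.3,-0.2,-0.2]],
    [[-0.0015,-0.0085,0.013],[-2.3,-0.2,-0.2]],
    [[0,0,0],[0,0,0]]
  ]
}}

```text
t: 6.75
tcp_pos: [0.565, 0.037, 0.2218]
ee_rot: [0.243, 0.97, 0.003, 0.005]
force: [-1.0, -0.5, -0.8]
gripper_width: 0.0858
```

```bash
python3 plan.py .562 .0 .14 0 30 5;python3 - <<'E'
from h import *
a=grab('wrist'); w=world(a)
cv2.imwrite('pics/wr2.png',a['img'][...,::-1])
i=a['img'].astype(int); dark=i.max(2)<60
m=(w[...,2]>.073)&(w[...,2]<.090)&(w[...,1]>-.066)&(w[...,1]<-.01)&(np.abs(w[...,0]-.562)<.05)&dark
print('pad',m.sum(),cv2.minAreaRect(w[m][:,:2].astype(np.float32)),w[m].min(0),w[m].max(0),np.median(w[m][:,2]))
m=(w[...,2]>.168)&(w[...,2]<.177)&(np.abs(w[...,0]-.562)<.05)&(w[...,1]<-.05)&(w[...,1]>-.22)
print('wall',m.sum(),cv2.minAreaRect(w[m][:,:2].astype(np.float32)),w[m].min(0),w[m].max(0))
E
```

```text
t 6.75 tcp [0.565  0.037  0.2218] xaxis yaw 0.4 zaxis [ 0.01  -0.471 -0.882] F [-1.  -0.5 -0.8] w 0.0858 j [ 10.  11. 100. -29.  75.  19.]
total [-0.004  -0.0059  0.0895] rot [-1.91 -0.6   0.14]
row [-0.0007 -0.0014  0.0179] [-0.38 -0.12  0.03]
pad 1290 ((0.56267911195755, -0.049671515822410583), (0.03277586027979851, 0.04914787784218788), 89.75738525390625) [ 0.53804835 -0.06599912  0.07301713] [ 0.58721388 -0.03321039  0.0810598 ] 0.07903992749992711
wall 781 ((0.561937689781189, -0.11399075388908386), (0.09456554055213928, 0.06516212224960327), 89.68608093261719) [ 0.52921738 -0.16144788  0.16800852] [ 0.59467654 -0.06683806  0.17212747]
```

View pics/wr2.png

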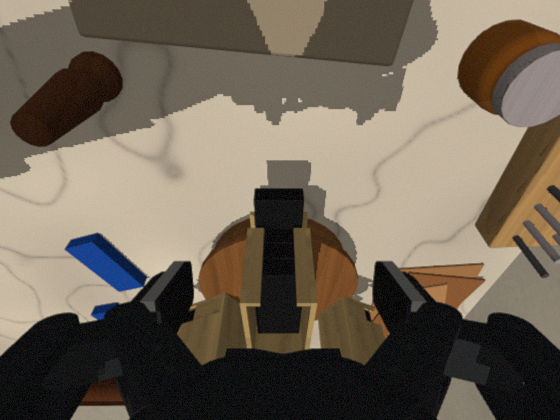

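The wrist view shows the drawn-end pad at (279,208) sticking out past the lips, with its chute pointing straight at the slab (top of picture). The pad is centred at x = 0.5627, its end is at y = -0.033, and it is square to +y within 0.3°. I'll approach along the tool axis at a 30° tilt.

```bash
python3 plan.py .5627 -.018 .130 0 30 5
```

```text
t 6.8 tcp [0.5662 0.0366 0.2236] xaxis yaw 0.4 zaxis [ 0.013 -0.471 -0.882] F [ 0.3 -0.5  0.1] w 0.0853 j [ 10.  11. 100. -29.  75.  19.]
total [-0.0049  0.0041  0.1083] rot [-1.93 -0.75  0.05]
row [-0.0009  0.0005  0.0217] [-0.39 -0.15  0.01]
```

>>> {"name": "move_arm", "arguments": {
  "deltas": [
    [[-0.001,0.0005,0.0215],[-0.4,-0.15,0]],
    [[-0.001,0.0005,0.0215],[-0.4,-0.15,0]],
    [[-0.001,0.0005,0.0215],[-0.4,-0.15,0]],
    [[-0.001,0.0005,0.0215],[-0.4,-0.15,0]],
    [[-0.001,0.0005,0.018],[-0.4,-0.15,0]]
  ]
}}

```text
t: 7.3
tcp_pos: [0.5723, -0.0176, 0.1453]
ee_rot: [0.258, 0.966, -0.003, 0.012]
force: [-0.1, 0.2, -1.2]
gripper_width: 0.0852
```

```bash
python3 plan.py .5627 -.048 .078 0 30 4
```

```text
t 7.3 tcp [ 0.5723 -0.0176  0.1453] xaxis yaw -0.0 zaxis [ 0.021 -0.498 -0.867] F [-0.1  0.2 -1.2] w 0.0852 j [  6.  16. 104. -33.  66.  22.]
total [-0.0112 -0.007   0.0732] rot [-0.13 -1.19 -0.73]
row [-0.0027 -0.0018  0.0183] [-0.03 -0.3  -0.18]
```

>>> {"name": "move_arm", "arguments": {
  "deltas": [
    [[-0.005,-0.002,0.013],[0,-0.4,-0.2]],
    [[-0.005,-0.002,0.014],[0,-0.4,-0.2]],
    [[-0.003,-0.002,0.014],[0,-0.4,-0.2]],
    [[-0.001,-0.001,0.014],[0,-0.2,-0.1]],
    [[0,0,0],[0,0,0]]
  ]
}}

```text
t: 7.8
tcp_pos: [0.5584, -0.0421, 0.0913]
ee_rot: [0.257, 0.966, -0.002, -0.002]
force: [-0.1, -0.2, -0.5]
gripper_width: 0.085
```

```bash
python3 plan.py .5627 -.048 .078 0 30 3
```

```text
t 7.8 tcp [ 0.5584 -0.0421  0.0913] xaxis yaw -0.3 zaxis [-0.006 -0.497 -0.868] F [-0.1 -0.2 -0.5] w 0.085 j [  3.  20. 107. -35.  61.  23.]
total [ 0.0043 -0.0015  0.0144] rot [-0.18  0.33 -0.18]
row [ 0.0014 -0.0005  0.0048] [-0.06  0.11 -0.06]
```

>>> {"name": "move_arm", "arguments": {
  "deltas": [
    [[0.0012,0,0.004],[0,0.1,0]],
    [[0.0012,0,0.004],[0,0.1,0]],
    [[0.0012,-0.001,0.004],[0,0.1,-0.1]],
    [[0,0,0.002],[0,0,0]],
    [[0,0,0],[0,0,0]]
  ]
}}

```text
t: 8.3
tcp_pos: [0.564, -0.0482, 0.0787]
ee_rot: [0.257, 0.966, -0.0, 0.002]
force: [-0.9, 0.4, 0.1]
gripper_width: 0.0853
```

```bash
python3 plan.py .5627 -.048 .078 0 30 1
```

```text
t 8.3 tcp [ 0.564  -0.0482  0.0787] xaxis yaw 0.0 zaxis [ 0.003 -0.497 -0.868] F [-0.9  0.4  0.1] w 0.0853 j [  3.  21. 107. -35.  59.  23.]
total [-0.0013 -0.0005  0.0005] rot [-0.18 -0.17 -0.09]
row [-0.0013 -0.0005  0.0005] [-0.18 -0.17 -0.09]
```

Aligned, so I'll close the jaws.

>>> {"name": "move_arm", "arguments": {
  "deltas": [
    [[-0.001,0,0],[0,0,0]],
    [[0,0,0],[0,0,0]],
    [[0,0,0],[0,0,0]],
    [[0,0,0],[0,0,0]],
    [[0,0,0],[0,0,0]]
  ],
  "jaw": 0.03
}}

```text
t: 8.8
tcp_pos: [0.5635, -0.0477, 0.0797]
ee_rot: [0.257, 0.966, -0.0, 0.002]
force: [0.4, 0.6, -1.4]
gripper_width: 0.0482
```

```bash
python3 plan.py .5627 .06 .080 0 30 1;python3 - <<'E'
from h import *
f=grab('scene')
c=cv2.resize(f['img'][170:330,180:380],None,fx=3,fy=3,interpolation=cv2.INTER_CUBIC)
cv2.imwrite('pics/s2.png',c[...,::-1])
E
```

```text
t 8.8 tcp [ 0.5635 -0.0477  0.0797] xaxis yaw 0.0 zaxis [ 0.004 -0.497 -0.868] F [ 0.4  0.6 -1.4] w 0.0482 j [  3.  21. 107. -35.  59.  23.]
total [-0.0008 -0.0933 -0.0538] rot [-0.18 -0.25 -0.12]
row [-0.0008 -0.0933 -0.0538] [-0.18 -0.25 -0.12]
```

View pics/s2.png

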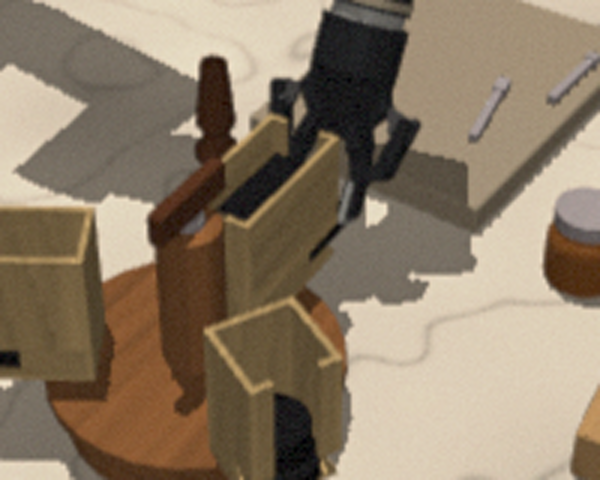

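The fingers at (355,190) have closed on the pad's sides in front of the mouth. Now I draw it out along +y.

>>> {"name": "move_arm", "arguments": {
  "deltas": [
    [[0,-0.0087,-0.005],[0,0,0]],
    [[0,-0.0087,-0.005],[0,0,0]],
    [[0,-0.0087,-0.005],[0,0,0]],
    [[0,-0.0087,-0.005],[0,0,0]],
    [[0,-0.0087,-0.005],[0,0,0]]
  ]
}}

```text
t: 9.35
tcp_pos: [0.5624, 0.0019, 0.0796]
ee_rot: [0.261, 0.965, -0.001, 0.001]
force: [0.0, -4.8, -1.0]
gripper_width: 0.0482
```

```bash
python3 plan.py .563 .06 .0795 0 30 5
```

```text
t 9.35 tcp [0.5624 0.0019 0.0796] xaxis yaw -0.1 zaxis [ 0.    -0.504 -0.864] F [ 0.  -4.8 -1. ] w 0.0482 j [  8.  22. 105. -34.  62.  27.]
total [ 0.0005 -0.0503 -0.0291] rot [ 0.24 -0.03 -0.13]
row [ 0.0001 -0.0101 -0.0058] [ 0.05 -0.01 -0.03]
```

>>> {"name": "move_arm", "arguments": {
  "deltas": [
    [[0,-0.0105,-0.006],[0.05,0,0]],
    [[0,-0.0105,-0.006],[0.05,0,0]],
    [[0,-0.0105,-0.006],[0.05,0,0]],
    [[0,-0.0105,-0.006],[0.05,0,0]],
    [[0,-0.0105,-0.006],[0.05,0,0]]
  ]
}}

```text
t: 9.85
tcp_pos: [0.5619, 0.0708, 0.0783]
ee_rot: [0.256, 0.967, -0.0, 0.001]
force: [-0.5, -0.1, -1.4]
gripper_width: 0.0485
```

```bash
python3 plan.py .563 .08 .083 0 30 3; python3 - <<'E'
from h import *
for n in('scene','wrist'):
    f=grab(n)
    cv2.imwrite('pics/%s3.png'%n,f['img'][...,::-1])
a=cv2.imread('pics/scene3.png')[150:330,170:390]; b=cv2.imread('pics/wrist3.png')
cv2.imwrite('pics/both3.png',np.hstack([cv2.resize(a,(440,360)),cv2.resize(b,(360,360))]))
E
```

```text
t 9.85 tcp [0.5619 0.0708 0.0783] xaxis yaw -0.0 zaxis [ 0.002 -0.495 -0.869] F [-0.5 -0.1 -1.4] w 0.0485 j [ 14.  24. 102. -32.  65.  31.]
total [ 0.0011 -0.0056 -0.0086] rot [-0.31 -0.09 -0.07]
row [ 0.0004 -0.0019 -0.0029] [-0.1  -0.03 -0.02]
```

View pics/both3.png

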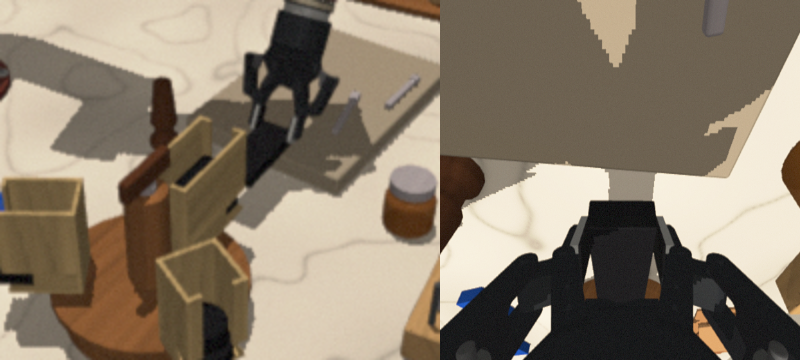

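The left half shows the pad drawn clear of the chute, held level at (262,145), with the others still in the chute. The right (wrist) half shows the pad's end at (622,215) square in the jaws.

```bash
python3 plan.py .506 .309 .085 -4.9 30 10
```

```text
t 9.95 tcp [0.5623 0.0713 0.0784] xaxis yaw 0.1 zaxis [ 0.003 -0.495 -0.869] F [ 0.6 -0.2 -0.9] w 0.0486 j [ 14.  24. 102. -32.  65.  31.]
total [-0.0559 -0.2032 -0.1236] rot [-0.32 -2.6   4.26]
row [-0.0065 -0.0201 -0.0123] [-0.03 -0.26  0.43]
```

>>> {"name": "move_arm", "arguments": {
  "deltas": [
    [[-0.004,-0.016,-0.01],[0,-0.25,0.4]],
    [[-0.0065,-0.02,-0.0125],[0,-0.25,0.4]],
    [[-0.0065,-0.02,-0.0125],[0,-0.25,0.4]],
    [[-0.0065,-0.02,-0.0125],[0,-0.25,0.4]],
    [[-0.0065,-0.02,-0.0125],[0,-0.25,0.4]]
  ]
}}

```text
t: 10.45
tcp_pos: [0.5334, 0.1855, 0.0828]
ee_rot: [0.257, 0.966, -0.022, -0.006]
force: [0.1, 0.8, -0.7]
gripper_width: 0.0487
```

```bash
python3 plan.py .506 .309 .085 -4.9 30 6
```

```text
t 10.45 tcp [0.5334 0.1855 0.0828] xaxis yaw -2.6 zaxis [-0.023 -0.497 -0.868] F [ 0.1  0.8 -0.7] w 0.0487 j [ 25.  27.  98. -27.  73.  40.]
total [-0.033  -0.1049 -0.0627] rot [-0.19 -1.12  1.97]
row [-0.0058 -0.0174 -0.0104] [-0.03 -0.19  0.33]
```

>>> {"name": "move_arm", "arguments": {
  "deltas": [
    [[-0.006,-0.018,-0.011],[0,-0.2,0.3]],
    [[-0.006,-0.018,-0.011],[0,-0.2,0.3]],
    [[-0.006,-0.018,-0.011],[0,-0.2,0.3]],
    [[-0.006,-0.018,-0.011],[0,-0.2,0.3]],
    [[-0.005,-0.015,-0.009],[0,-0.2,0.3]]
  ]
}}

```text
t: 10.95
tcp_pos: [0.5092, 0.2928, 0.0854]
ee_rot: [0.257, 0.966, -0.038, -0.011]
force: [0.1, 0.1, -1.5]
gripper_width: 0.0486
```

>>> {"name": "move_arm", "arguments": {
  "deltas": [
    [[0,0,0],[0,0,0]],
    [[0,0,0],[0,0,0]],
    [[0,0,0],[0,0,0]],
    [[0,0,0],[0,0,0]],
    [[0,0,0],[0,0,0]]
  ]
}}

```text
t: 11.45
tcp_pos: [0.5095, 0.2921, 0.0851]
ee_rot: [0.258, 0.965, -0.037, -0.011]
force: [0.1, 0.4, -1.9]
gripper_width: 0.048
```

```bash
cat > padm.py <<'E'
from h import *
from plan import cur
s,C=cur()
for n in('side','scene','wrist'):
    f=grab(n); w=world(f); i=f['img'].astype(int); d=i.max(2)<55
    top=s['tcp_pos'][2]+.002
    m=d&(np.abs(w[...,2]-top)<.010)&(w[...,1]>s['tcp_pos'][1]-.12)&(w[...,1]<s['tcp_pos'][1]+.02)&(np.abs(w[...,0]-s['tcp_pos'][0])<.045)
    if m.sum()<50: print(n,m.sum()); continue
    q=w[m]; A=np.c_[q[:,:2]-q[:,:2].mean(0),np.ones(len(q))]
    k=np.ones(len(q),bool)
    for _ in range(5):
        c=np.linalg.lstsq(A[k],q[k,2],rcond=None)[0]; k=np.abs(A@c-q[:,2])<.003
    print(n,m.sum(),k.sum(),'slope deg x,y',np.degrees(c[:2]).round(2),'z',c[2].round(4),'rect',[np.round(t,4) for t in cv2.minAreaRect(q[k][:,:2].astype(np.float32))])
E
python3 padm.py; python3 plan.py .506 .309 .085 -4.9 30 1; python3 -c "
import cv2,numpy as np
f=np.load('side.npz');cv2.imwrite('pics/side4.png',cv2.resize(f['img'][230:420,130:390],None,fx=2.5,fy=2.5)[...,::-1])"
```

```text
side 625 572 slope deg x,y [-0.58  0.68] z 0.0858 rect [array([0.5029, 0.2321]), array([0.0929, 0.0485]), np.float64(84.4152)]
scene 405 331 slope deg x,y [-0.08  0.39] z 0.0833 rect [array([0.507 , 0.2411]), array([0.1247, 0.0639]), np.float64(82.2686)]
wrist 10057 8417 slope deg x,y [-0.45 -0.16] z 0.0846 rect [array([0.5063, 0.2555]), array([0.107 , 0.0752]), np.float64(85.1731)]
t 11.6 tcp [0.5095 0.2925 0.0851] xaxis yaw -4.5 zaxis [-0.041 -0.497 -0.867] F [-0.9 -0.2 -0.9] w 0.0479 j [ 34.  31.  91. -23.  79.  47.]
total [-0.0048 -0.0141 -0.008 ] rot [-0.08 -0.11  0.43]
row [-0.0048 -0.0141 -0.008 ] [-0.08 -0.11  0.43]
```

View pics/side4.png

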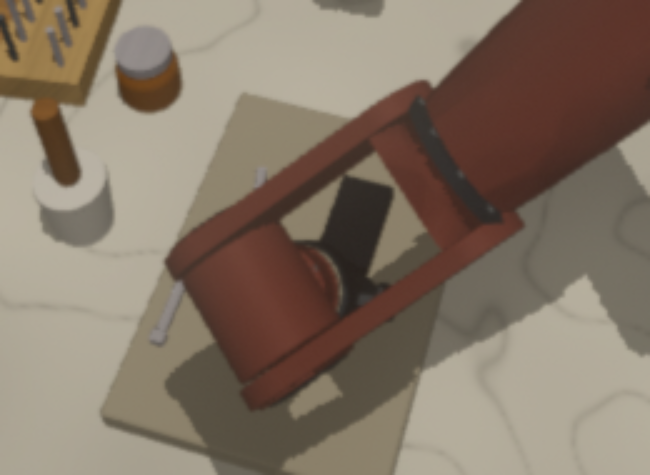

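Side view: the pad, dark at (358,220), is over the clear part of the slab and parallel to its long side. Both irons are untouched and the pad is level within about 0.6°. I'll lower it.

>>> {"name": "move_arm", "arguments": {
  "deltas": [
    [[-0.001,-0.003,0.005],[0,-0.1,0.3]],
    [[0,-0.003,0.005],[0,0,0.1]],
    [[0,-0.003,0.005],[0,0,0]],
    [[0,-0.003,0.005],[0,0,0]],
    [[0,0,0],[0,0,0]]
  ]
}}

```text
t: 12.1
tcp_pos: [0.5082, 0.2925, 0.0593]
ee_rot: [0.258, 0.965, -0.041, -0.011]
force: [-0.4, -0.3, -1.1]
gripper_width: 0.0482
```

```bash
python3 plan.py .508 .2925 .049 -4.9 30 5
```

```text
t 12.1 tcp [0.5082 0.2925 0.0593] xaxis yaw -4.9 zaxis [-0.044 -0.497 -0.867] F [-0.4 -0.3 -1.1] w 0.0482 j [ 34.  33.  91. -23.  77.  49.]
total [-0.0002 -0.0051  0.0089] rot [-0.06  0.05 -0.01]
row [-0.     -0.001   0.0018] [-0.01  0.01 -0.  ]
```

>>> {"name": "move_arm", "arguments": {
  "deltas": [
    [[0,-0.001,0.0018],[0,0,0]],
    [[0,-0.001,0.0018],[0,0,0]],
    [[0,-0.001,0.0015],[0,0,0]],
    [[0,-0.0005,0.001],[0,0,0]],
    [[0,0,0],[0,0,0]]
  ]
}}

```text
t: 12.6
tcp_pos: [0.5082, 0.2926, 0.0515]
ee_rot: [0.258, 0.965, -0.041, -0.011]
force: [0.0, -0.4, -0.3]
gripper_width: 0.0484
```

>>> {"name": "move_arm", "arguments": {
  "deltas": [
    [[0,-0.0005,0.0009],[0,0,0]],
    [[0,0,0],[0,0,0]],
    [[0,-0.0005,0.0009],[0,0,0]],
    [[0,0,0],[0,0,0]],
    [[0,0,0],[0,0,0]]
  ]
}}

```text
t: 13.1
tcp_pos: [0.5088, 0.2929, 0.05]
ee_rot: [0.258, 0.965, -0.041, -0.011]
force: [-0.8, -0.8, -0.5]
gripper_width: 0.0482
```

>>> {"name": "move_arm", "arguments": {
  "deltas": [
    [[0,-0.0005,0.0009],[0,0,0]],
    [[0,0,0],[0,0,0]],
    [[0,-0.0005,0.0009],[0,0,0]],
    [[0,0,0],[0,0,0]],
    [[0,0,0],[0,0,0]]
  ]
}}

```text
t: 13.6
tcp_pos: [0.5091, 0.2933, 0.0497]
ee_rot: [0.258, 0.965, -0.042, -0.01]
force: [-0.8, 0.5, 1.0]
gripper_width: 0.0482
```

>>> {"name": "move_arm", "arguments": {
  "deltas": [
    [[0,-0.0007,0.0012],[0,0,0]],
    [[0,-0.0003,0.0005],[0,0,0]],
    [[0,0,0],[0,0,0]],
    [[0,0,0],[0,0,0]],
    [[0,0,0],[0,0,0]]
  ]
}}

```text
t: 14.1
tcp_pos: [0.5092, 0.2933, 0.0498]
ee_rot: [0.259, 0.965, -0.042, -0.01]
force: [-0.5, 0.5, 2.7]
gripper_width: 0.0483
```

```bash
python3 padm.py; python3 plan.py .508 .2925 .049 -4.9 30 5
```

```text
side 617 538 slope deg x,y [0.2 0.3] z 0.0505 rect [array([0.5015, 0.235 ]), array([0.0934, 0.0479]), np.float64(85.2699)]
scene 409 317 slope deg x,y [ 0.26 -0.03] z 0.048 rect [array([0.507 , 0.2403]), array([0.1227, 0.0654]), np.float64(82.5913)]
wrist 10024 8430 slope deg x,y [-0.19 -0.27] z 0.0492 rect [array([0.5049, 0.2568]), array([0.1064, 0.0748]), np.float64(83.7293)]
t 14.25 tcp [0.5092 0.2933 0.0497] xaxis yaw -5.0 zaxis [-0.042 -0.499 -0.866] F [-2.3  1.2  2.4] w 0.0486 j [ 34.  34.  91. -24.  76.  49.]
total [-0.0011  0.0004  0.0011] rot [ 0.05 -0.04 -0.12]
row [-0.0002  0.0001  0.0002] [ 0.01 -0.01 -0.02]
```

The pad rests on the stone: top at 0.0495 m, force about 2.5 N, level. I'll release and retreat along the tool axis.

>>> {"name": "move_arm", "arguments": {
  "deltas": [
    [[0,0,0],[0,0,0]],
    [[0,0,0],[0,0,0]],
    [[0,0,0],[0,0,0]],
    [[0,0,0],[0,0,0]],
    [[0,0,0],[0,0,0]]
  ],
  "jaw": 0.0854
}}

```text
t: 14.75
tcp_pos: [0.5091, 0.2927, 0.048]
ee_rot: [0.259, 0.965, -0.042, -0.011]
force: [0.4, -0.4, 0.4]
gripper_width: 0.0851
```

>>> {"name": "move_arm", "arguments": {
  "deltas": [
    [[0,0,-0.008],[0,0,0]],
    [[0,0,-0.02],[0,0,0]],
    [[0,0,-0.035],[0,0,0]],
    [[0,0,-0.04],[0,0,0]],
    [[0,0,-0.04],[0,0,0]]
  ]
}}

```text
t: 15.25
tcp_pos: [0.5112, 0.3618, 0.1693]
ee_rot: [0.264, 0.964, -0.042, -0.018]
force: [-0.1, -0.4, -0.1]
gripper_width: 0.0854
```

>>> {"name": "move_arm", "arguments": {
  "deltas": [
    [[0,0,-0.03],[0,0,0]],
    [[0,0,-0.03],[0,0,0]],
    [[0,0,-0.03],[0,0,0]],
    [[0,0,0],[0,0,0]],
    [[0,0,0],[0,0,0]]
  ]
}}

```text
t: 15.75
tcp_pos: [0.518, 0.4146, 0.2598]
ee_rot: [0.258, 0.965, -0.041, -0.012]
force: [-0.2, -1.1, -0.0]
gripper_width: 0.0854
```

```bash
python3 plan.py .508 .2925 .049 -4.9 30 5; python3 - <<'E'
from h import *
I=[]
for n in('side','scene','wrist'):
    f=grab(n); w=world(f); i=f['img'].astype(int); d=i.max(2)<60
    m=d&(np.abs(w[...,2]-.050)<.006)&(np.abs(w[...,1]-.247)<.09)&(np.abs(w[...,0]-.505)<.06)
    if m.sum()>50: print(n,m.sum(),[np.round(t,4) for t in cv2.minAreaRect(w[m][:,:2].astype(np.float32))],np.median(w[m][:,2]))
    I.append(f['img'])
    r=np.hypot(w[...,0]-.562,w[...,1]+.233); m=(np.abs(w[...,2]-.171)<.004)&(np.abs(w[...,0]-.562)<.05)&(w[...,1]<-.05)&(w[...,1]>-.22)
    if m.sum()>200: print('chute',[np.round(t,4) for t in cv2.minAreaRect(w[m][:,:2].astype(np.float32))])
cv2.imwrite('pics/final.png',np.hstack([cv2.resize(I[1],(400,300)),cv2.resize(I[2],(400,300))])[...,::-1])
E
```

```text
t 15.75 tcp [0.518  0.4146 0.2598] xaxis yaw -4.9 zaxis [-0.044 -0.498 -0.866] F [-0.2 -1.1 -0. ] w 0.0854 j [ 41.  31.  71. -21. 100.  46.]
total [0.0008 0.0008 0.2438] rot [-0.03  0.07  0.01]
row [0.0001 0.0002 0.0488] [-0.01  0.01  0.  ]
side 893 [array([0.503 , 0.2467]), array([0.1197, 0.0483]), np.float64(84.1464)] 0.050299103833452596
chute [array([ 0.5611, -0.1428]), array([0.1531, 0.0659]), np.float64(89.7775)]
scene 360 [array([0.5067, 0.2427]), array([0.1251, 0.0525]), np.float64(85.8178)] 0.04808874818058867
chute [array([ 0.5631, -0.1384]), array([0.0667, 0.1384]), np.float64(0.0882)]
wrist 2341 [array([0.5048, 0.2478]), array([0.1211, 0.0488]), np.float64(84.2762)] 0.04903291939039167
```

View pics/final.png

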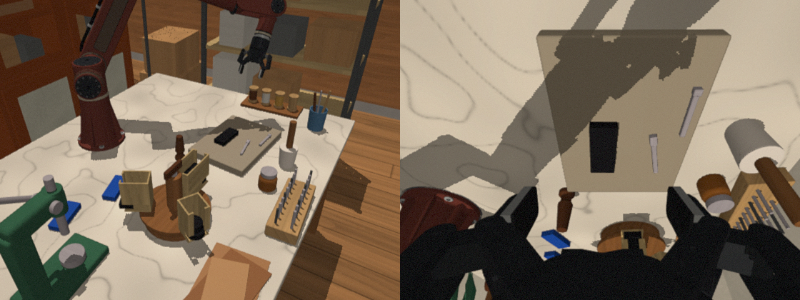

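The left half shows the pad flat on the slab at (227,136), with the magazine turned to the slab and the tools standing. The right half shows the pad at (604,147), parallel to the slab's long side and clear of the irons. Handing in.

```bash
python3 -c "
from h import *
print(workorder.finish_job())"
```

```text
the job is handed in; nothing more can be done
None
```

The job is done and handed in at about 16 s of the 54 s allowed; no verdict was reported.

I turned the magazine by its bar handle about 84.5° until the long chute faced the slab. I then gripped the sticking-out end of the bottom long pad with the hand tilted 30° and drew it straight out. I lowered it onto the stone until about 2.5 N of contact showed, and only then let go.

**Last checks:**
- **Pad:** it lies flat, with its top about 0.049 m up (0.048 to 0.050 m across the three cameras). Its centre is at about (0.504, 0.247), wholly on the slab's clear part.
- **Squareness:** the pad measures 84.2° (side and wrist) and 85.8° (scene) against the slab's 85.1°, so it is within about 1°. The cameras agree to a few millimetres on position.
- **Magazine:** the chute points along world +y within about 0.3°.
- **Everything else:** in the last pictures the irons, jar, maul, burnisher and blue look-alikes look unmoved. The other long pads still showed in their chute when last seen close up. I checked these by eye only and did not measure them again.

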